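# Show the bare spinner body to the inspection camera

## Task

First turn the selector on the inspection light's control box to its third position, the mark with three dots. Then pick the bare three-ring spinner body off the rack, leaving the other two parts on their posts, and hold it still in front of the inspection camera: its middle on the lens axis, 100 mm out from the lens glass, its flat face square to the lens. Finish while holding it there in the gripper; do not put it down or let go.

Things in the scene. Friction and masses are not known exactly. Their poses are not given: they have to be found in the camera images.
- lamp_box: Grey control box of the inspection light, fixed to the table, 110 (x) x 120 (y) x 45 mm high; origin at the centre of its underside, x away from the robot, z up; yaw within 0.3 rad. Selector on its top; round it on the far side lie four marks: rows of 1, 2, 3 and 4 white dots, one dot leftmost, the others clockwise from it seen from above.
- selector (a joint): Angle of the selector, rad, growing clockwise seen from above, 0 to 2.1 between stops. Pointer at the 1-dot mark at 0, 2 dots at 0.7, 3 dots at 1.4, 4 dots at 2.1. Turns stiffly (0.06 N m of friction), without clicks, and stays where it is left. Starts between 0 and 0.75.
- selector_grip (a point): Point on the selector's axis, z = 65 mm, 20 mm above the box top. Turns with the knob: z up, x along the grip bar to its pointer end (white line), at 1.05 rad minus the joint value from the box's x. Black grip bar 42 x 12 mm (wide along y), 5 to 32 mm above the box top; under it a round skirt 48 mm across, 6.5 mm high.
- work_rack: Aluminium rack fixed to the table, plate 70 (x) x 290 (y) x 12 mm, with three steel posts 20 mm across whose flat tops are 40 mm above the table, at y = -105, 0 and 105 mm of its frame; origin at the centre of its underside, z up. One part lies loose on each post, in any order.
- blank: The bare spinner body, 45 x 49 x 6 mm, 20 g: three open rings round a hub, no balls. Lies flat on one of the posts (hub within 5 mm of its middle), any yaw. Origin on its underside, z up. Hub at (-4.3, 0, 3) mm; rings, 18 mm across and 6 mm thick, centred at (13, 0), (-13, 15), (-13, -15) mm, overhang the post; pinch one ring across, tangentially.
- blank_hub (a point): The middle of the bare spinner part, the centre of its hub at half thickness; axes as the part's.
- spinner: A finished six-armed spinner with balls, 82 x 94 x 15 mm, on another post; to be left there. Origin at the centre of its underside.
- cap: A small round cap, 22 mm across and 8 mm high, on the third post; to be left there. Origin at the centre of its underside.
- camera_head: Head of the inspection camera on a fixed stand (foot 110 x 100 mm), leaning 30 degrees from upright: it looks up and towards the robot. Origin at the middle of the lens glass, 125 mm above the table; z is the lens axis, out of the lens. White ring light round the glass in a black housing 68 mm across, the widest part; the head extends 102 mm behind the glass.

How it is judged:
By the outcome, as a careful person would: the job done as asked, in the order asked, and still so for the second after the job is handed in, while the arm keeps its last pose, push and grip.
It also fails if it takes over 48 s, if anything falls off the work surface, if the arm or the gripper's body presses on something with over 40 N, if the wrist force passes 120 N, or if a joint passes its speed limit or range.

## Robot

A 7-joint arm with a two-finger parallel gripper is mounted at the origin on a cart in front of the work surface, level with it; the furniture and walls round the work are solid. World frame = base frame: x ahead of the robot, y to its left, z up, the work surface at z = 0. Lengths are in m, angles in rad, forces in N, time in s.
With the tool pointing down it reaches from about 0.425 to 0.925 m from the base axis. Payload 6.8 kg.
Tool frame: the origin (TCP) lies between the finger pads; the fingertips stand 17 mm ahead of it and the grasp point (between the pads) lies 2 mm behind it; z points along the fingers, y is the line along which they close (so a half turn about z gives the same grasp; the last joint's range is limited). The gripper opens to 85 mm and grips with 20 to 120 N. Pads are 22 mm wide; open, the fingers measure 114 mm over their backs; the gripper's body (76 mm by 85 mm) begins 54 mm behind the grasp point. The pads swing forward as they close: fully open they stand 13 mm farther back than shut.
Start: joints at [1.147, 0.477, 0.022, 1.555, -0.011, 1.109, -0.083], TCP at [0.21, -0.642, 0.248] pointing down, gripper open.
Joint ranges: [-2.96, 2.96], [-0.34, 2.1], [-1.41, 1.46], [0.24, 2.44], [-1.37, 4.51], [0.17, 1.92], [-2.96, 2.96]. Speed limits (rad/s): [2.39, 2.39, 3.14, 3.14, 3.14, 3.14, 3.14].

## Interface

Orientations are given as a unit quaternion [x, y, z, w].
In Python, from plant import telemetry, vision, manip gives the robot as it stands.
- The arm moves only by the shell command python3 -m inch 'ROWS' [OPENING] [FORCE]. ROWS is JSON, a list of rows, each a list of 6 numbers: the shift along the tool's x, y, z in cm, then the turn, a rotation vector about the tool's x, y, z in rad. In form: [[tx, ty, tz, wx, wy, wz], ...]. A call has 1 to 8 rows; each row shifts and turns the commanded pose from where the row before left it, along the tool's axes as they then stand; what a row does not reach is not made up. A row lasts 1/8 s, in which the tool goes at most 62.5 mm and 10.7 degrees, less where a joint would pass 70% of its speed; a pose out of reach is approached as far as the arm can. A call with a gripper value outside its range is refused whole. OPENING is the finger opening in cm, from 0 to 8.54, set as the call begins (- or left out, the last holds). The fingers move at their own pace and stop on an object; FORCE is the grip in N (left out, the last holds). Time passes only in rows, so rows that do not move let the fingers close. It gives the time, the measured TCP pose, the force, the opening and the grip force at its end, in the units of the state.
- telemetry.get_obs(): the state, without advancing time (a new reading comes with each control period).
- vision.snapshot(name): name is "side" or "top" or "wrist"; returns (picture, depth): 480x640x3 uint8, blue, green, red; 480x640 float32, m along the optical axis (not along the pixel's ray), 0 where there is no reading.
- vision.calibration(name): a dict with "K" (3x3 intrinsics, pixels), "world_from_camera" (4x4, takes a point from camera to world coordinates). Camera axes: x right, y up, looking along -z (the intrinsics and any distortion apply to the point x, -y, -z); pixel columns grow to the right and rows downward; lengths in m; the calibration is good to about 2 mm. A picture is of the moment at which its call begins: read the wrist's pose just before it. calibration takes no time and is no camera call; for the wrist camera it gives the pose at the moment of the call.
- manip.hand_in(): hands the job in; it is judged then, once.
The state is a dict: "time": time; "qpos": joint angles; "dq": joint speeds; "effort": joint torques, N m; "eef_pos": TCP position; "orientation": TCP orientation; "contact_force": force on the tool from outside, world axes, zero at the start; "torque": the same for the moment, N m; "gripper_width": finger opening in m; "finger_force": force on a finger pad.
Only numpy, scipy, OpenCV 4.12 (cv2) and the standard library are available. Lean on these libraries where they do the work, as an engineer would, in place of code of your own. Each camera call takes 0.05 s, during which the arm holds its last target. There are 200 camera calls.

## Working session

There is one attempt and no reset: what is moved stays moved. The work goes in short steps, Python scripts to look and compute and a shell command to move; the robot and the scene stay as the last step left them, time stands still between calls to the robot, and variables do not carry over. Pictures are saved under pics/ and viewed, at most 10 in all, crops included, and the job is handed in when it is done.

```bash
mkdir -p pics; ls
cat > h.py <<'E'
import numpy as np, cv2
from plant import telemetry, vision, manip
from scipy.spatial.transform import Rotation as R
def cloud(name):
    c=vision.calibration(name); p,d=vision.snapshot(name)
    K=np.array(c["K"]);T=np.array(c["world_from_camera"])
    v,u=np.mgrid[:480,:640]
    X=np.stack([(u-K[0,2])/K[0,0]*d,-(v-K[1,2])/K[1,1]*d,-d],-1)
    W=X@T[:3,:3].T+T[:3,3]; W[d==0]=np.nan
    return p,d,W,c
E
python3 - <<'E'
from h import *
print(telemetry.get_obs())
for n in ("top","side"):
    p,d,W,c=cloud(n); cv2.imwrite(f"pics/{n}0.png",p); np.savez(f"{n}0.npz",p=p,d=d,W=W); print(n,c)
E
```

```text
pics
{'time': 0.0, 'qpos': array([ 1.14687534,  0.4778147 ,  0.02235782,  1.55646226, -0.01143756,
        1.10928851, -0.08310891]), 'dq': array([ 1.82940818e-03, -4.37905633e-04,  2.61163029e-04,  1.99354365e-04,
       -1.51741068e-03, -3.58208151e-05,  4.80925083e-04]), 'effort': array([ 1.73979224e-04, -5.96462703e+01,  1.60772167e+00, -2.81199324e+01,
        1.24388631e-02,  9.29618545e-03, -5.58718170e-06]), 'eef_pos': array([ 0.20943887, -0.64109375,  0.24731171]), 'orientation': array([ 9.87555688e-01,  1.57267007e-01, -2.43827101e-04, -8.89694090e-04]), 'contact_force': array([ 0.5478893 , -0.42298833,  0.00790971]), 'torque': array([-0.02307452,  0.01421429,  0.0074223 ]), 'finger_force': 0.0, 'gripper_width': 0.08529906071001525}
top {'K': array([[474.68061833,   0.        , 313.05387062],
       [  0.        , 474.68061833, 231.62207093],
       [  0.        ,   0.        ,   1.        ]]), 'world_from_camera': array([[-0.02791739,  0.994016  , -0.10560684,  0.40490856],
       [-0.99950043, -0.02619225,  0.01768752, -0.04123261],
       [ 0.0148156 ,  0.10604787,  0.99425065,  0.99624331],
       [ 0.        ,  0.        ,  0.        ,  1.        ]])}
side {'K': array([[513.53554957,   0.        , 325.89912815],
       [  0.        , 513.53554957, 244.20321964],
       [  0.        ,   0.        ,   1.        ]]), 'world_from_camera': array([[-0.96788275,  0.10816036, -0.22694563,  0.21344776],
       [-0.25053895, -0.48971843,  0.83510843,  0.90380354],
       [-0.02081382,  0.86514577,  0.5010884 ,  0.69367197],
       [ 0.        ,  0.        ,  0.        ,  1.        ]])}
```

View pics/top0.png

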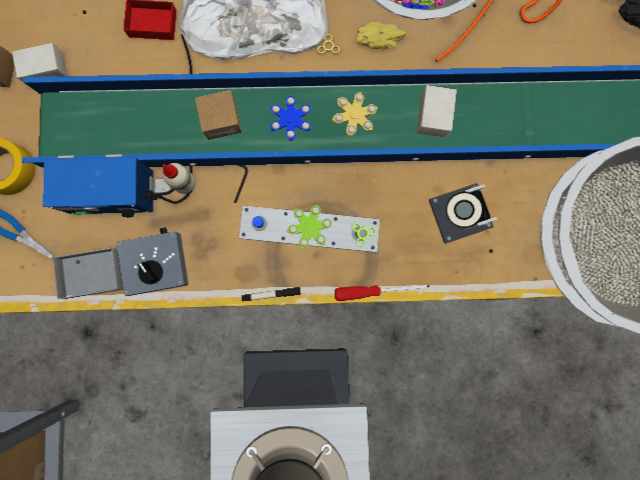

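View pics/side0.png

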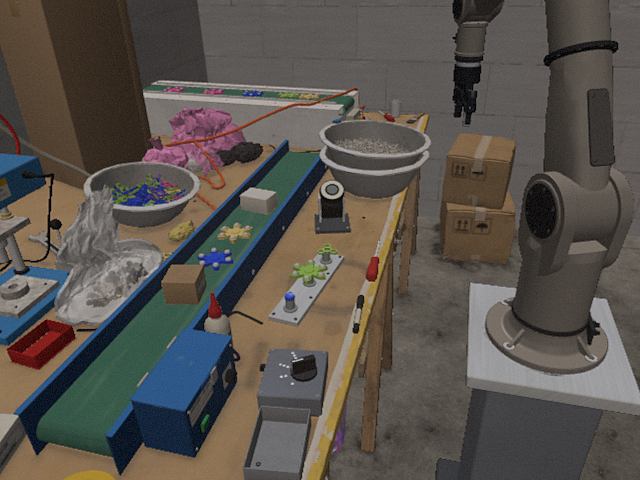

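The top view shows the lamp box at (152,263) with its knob at (150,271), and the rack at (310,228). On the rack are the cap at (258,222), the spinner at (310,226) and the blank on the right post at (362,233). The camera head is at (464,210). The side view agrees.

```bash
cat > m.py <<'E'
from h import *
D=np.load("top0.npz");p,W=D["p"],D["W"]
for n,(u,v) in dict(box=(130,280),knob=(150,271),cap=(258,222),spin=(310,226),blank=(362,233),cam=(464,210),table=(400,270)).items(): print(n,W[v,u].round(4))
def sel(u0,u1,v0,v1,z0,z1):
    m=np.zeros((480,640),bool); m[v0:v1,u0:u1]=1
    return m&(W[...,2]>z0)&(W[...,2]<z1)
m=sel(115,192,225,300,.038,.052); P=W[m]; r=cv2.minAreaRect((P[:,:2]*1000).astype(np.float32)); print("boxtop",r,np.median(P[:,2]))
m=sel(130,172,255,290,.065,.09); P=W[m]; print("bar",len(P),cv2.minAreaRect((P[:,:2]*1000).astype(np.float32)),np.median(P[:,2]))
m=sel(235,385,200,255,.007,.02); P=W[m]; print("rack",cv2.minAreaRect((P[:,:2]*1000).astype(np.float32)),np.median(P[:,2]))
m=sel(345,380,215,252,.036,.06); P=W[m]; print("blank",len(P),P.mean(0),np.median(P[:,2]))
m=sel(425,500,180,245,.06,.2);P=W[m];print("cam",P.min(0),P.max(0))
g=cv2.cvtColor(p,cv2.COLOR_BGR2HSV)
wm=m&(p.min(-1)>180);P=W[wm];print("ring",len(P),np.median(P,0));c=P.mean(0);u,s,vt=np.linalg.svd(P-c);print(c,vt[2],s)
a=cv2.resize(p[225:305,110:195],None,fx=4.5,fy=4.5,interpolation=cv2.INTER_CUBIC)
b=cv2.resize(p[215:255,342:382],(360,360),interpolation=cv2.INTER_CUBIC)
cv2.imwrite("pics/m1.png",np.hstack([a[:360],b]))
E
python3 m.py
```

```text
box [0.4191 0.3069 0.0463]
knob [0.4349 0.2587 0.0739]
cap [0.5277 0.0518 0.0499]
spin [ 0.5174 -0.0523  0.0463]
blank [ 0.5012 -0.1577  0.0382]
cam [ 0.5303 -0.3386  0.1265]
table [ 0.425  -0.2398 -0.0034]
boxtop ((451.0845947265625, 274.513916015625), (110.35167694091797, 133.36135864257812), 8.87255859375) 0.0446035538213887
bar 165 ((434.0887451171875, 265.4203186035156), (41.94850158691406, 12.651674270629883), 34.0928840637207) 0.07586278884883546
rack ((517.9067993164062, -44.656829833984375), (304.44842529296875, 78.70182037353516), 80.82061004638672) 0.011495970531302246
blank 204 [ 0.50048598 -0.15805141  0.04352426] 0.0439007906909627
cam [ 0.49908299 -0.41611013  0.06032018] [ 0.58684545 -0.31125558  0.14228308]
ring 523 [ 0.53160438 -0.34568305  0.12149956]
[ 0.53391495 -0.34670498  0.1186826 ] [ 0.10309568 -0.38783937  0.91594318] [0.55943078 0.48777208 0.3352297 ]
```

View pics/m1.png

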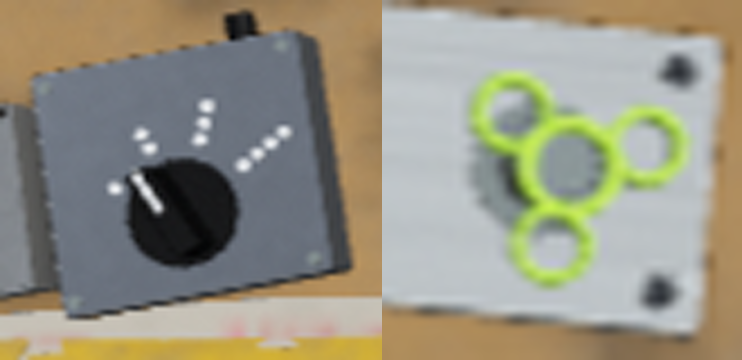

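The crop shows the knob pointer (white line) between one and two dots. By fit the bar yaw is about 0.595 and the box yaw about 0.155, so q ≈ 0.6. The blank's hub is at about (570,167) in the crop, off-centre on its post. Moving via waypoints clear of the base.

```bash
python3 -m inch '[[5,-2.6,-1.3,0,0,0],[5,-2.6,-1.3,0,0,0],[5,-2.6,-1.3,0,0,0],[5,-2.6,-1.3,0,0,0],[5,-2.6,-1.3,0,0,0],[5,-2.6,-1.3,0,0,0]]' 8.5 40; python3 -m inch '[[2.7,-5.1,0.4,0,0,0],[2.7,-5.1,0.4,0,0,0],[2.7,-5.1,0.4,0,0,0],[2.7,-5.1,0.4,0,0,0],[2.7,-5.1,0.4,0,0,0],[2.7,-5.1,0.4,0,0,0],[2.7,-5.1,0.4,0,0,0],[0,0,0,0,0,0]]'
cat >> h.py <<'E'
def down(yaw): return R.from_euler("z",yaw)*R.from_rotvec([np.pi,0,0])
def go(pos,Rt):
    o=telemetry.get_obs(); Rc=R.from_quat(o["orientation"])
    print("t",round(o["time"],2),"pos",o["eef_pos"].round(4),"yaw",Rc.as_matrix()[:2,0].round(3),"q",o["qpos"].round(2))
    print("shift cm",(Rc.inv().apply(np.array(pos)-o["eef_pos"])*100).round(2),"rot",(Rc.inv()*Rt).as_rotvec().round(3))
E
python3 -c "
from h import *
go([.38,.24,.25],down(.595))"
```

```text
time: 0.85
eef_pos: [0.4472, -0.3986, 0.3264]
orientation: [0.988, 0.157, -0.0, -0.0]
contact_force: [-0.4, 0.0, 0.4]
gripper_width: 0.0848
finger_force: 0.0
time: 1.85
eef_pos: [0.515, 0.0034, 0.2979]
orientation: [0.987, 0.162, -0.0, -0.001]
contact_force: [0.1, -0.9, -0.1]
gripper_width: 0.0849
finger_force: 0.0
t 1.85 pos [0.515  0.0034 0.2979] yaw [0.948 0.319] q [ 0.2   0.19 -0.37  1.85  0.07  1.11 -1.45]
shift cm [ -5.25 -26.72   4.85] rot [-0.002 -0.    -0.27 ]
```

```bash
python3 -m inch '[[0.1,-5.4,1.5,0,0,0],[0.1,-5.4,1.5,0,0,0],[0.1,-5.4,1.5,0,0,0],[0.1,-5.4,1.5,0,0,0],[0.1,-5.5,1.5,0,0,0],[0,0,0,0,0,-0.138],[0,0,0,0,0,-0.138],[0,0,0,0,0,0]]'
cat > k.py <<'E'
from h import *
go([.434,.265,.073],down(.595))
p,d,W,c=cloud("wrist"); cv2.imwrite("pics/w1.png",p); np.savez("w1.npz",p=p,W=W)
print(c["world_from_camera"].round(3))
Z=W[...,2]
P=W[(Z>.066)&(Z<.09)&(np.hypot(W[...,0]-.434,W[...,1]-.265)<.04)]; print("bar",len(P),cv2.minAreaRect((P[:,:2]*1000).astype(np.float32)),np.median(P[:,2]))
P=W[(Z>.04)&(Z<.048)&(np.hypot(W[...,0]-.45,W[...,1]-.27)<.1)]; print("top",len(P),cv2.minAreaRect((P[:,:2]*1000).astype(np.float32)))
wm=((p.min(-1)>170)&(Z>.04)&(Z<.055)).astype(np.uint8)
n,l,s,ce=cv2.connectedComponentsWithStats(wm)
for i in range(1,n):
    if s[i,4]>6: print(s[i,4],ce[i].round(1),np.nanmean(W[l==i],0).round(4))
E
python3 k.py
```

```text
time: 2.85
eef_pos: [0.436, 0.256, 0.223]
orientation: [0.957, 0.29, -0.0, 0.0]
contact_force: [-0.2, 0.3, -0.5]
gripper_width: 0.0849
finger_force: 0.0
t 2.85 pos [0.436 0.256 0.223] yaw [0.831 0.556] q [-0.16  0.28 -0.59  1.95  0.19  0.96 -1.81]
shift cm [ 0.34 -0.86 14.99] rot [ 0.     0.001 -0.006]
[[ 0.555  0.786  0.272  0.506]
 [-0.832  0.525  0.182  0.303]
 [ 0.    -0.327  0.945  0.349]
 [ 0.     0.     0.     1.   ]]
bar 702 ((434.122314453125, 266.27691650390625), (42.426177978515625, 12.007295608520508), 33.54209899902344) 0.07689023503737807
top 13059 ((451.0965270996094, 268.702880859375), (110.5227279663086, 120.3231430053711), 8.825775146484375)
7 [288.6 116.9] [0.4956 0.3292 0.0449]
51 [286.1 123.1] [0.4903 0.3283 0.0461]
40 [278.4 134.6] [0.4786 0.3289 0.045 ]
46 [314.7 172.6] [0.4689 0.285  0.0457]
39 [395.6 175.8] [0.5069 0.2233 0.0461]
138 [342.7 185.6] [0.4733 0.2576 0.0456]
44 [314.  180.9] [0.4624 0.2815 0.0457]
45 [289.8 187.6] [0.4452 0.2963 0.0455]
11 [242.4 212. ] [0.4007 0.321  0.0435]
42 [362.8 212. ] [0.4636 0.2279 0.0455]
40 [370.8 211.2] [0.4683 0.2222 0.0455]
39 [346.7 213.2] [0.4542 0.2397 0.0454]
41 [354.9 212.7] [0.4588 0.2336 0.0453]
36 [246.  221.5] [0.3955 0.3135 0.0462]
26 [347.6 265.9] [0.4114 0.2084 0.046 ]
121 [622.7 288.6] [ 0.5437 -0.028   0.0528]
119 [588.8 306.2] [ 0.5117 -0.0154  0.0528]
32 [637.8 331.7] [ 0.5193 -0.0813  0.0521]
111 [583.  335.3] [ 0.485  -0.0371  0.0526]
106 [609.  347.1] [ 0.49   -0.0707  0.0528]
```

View pics/w1.png

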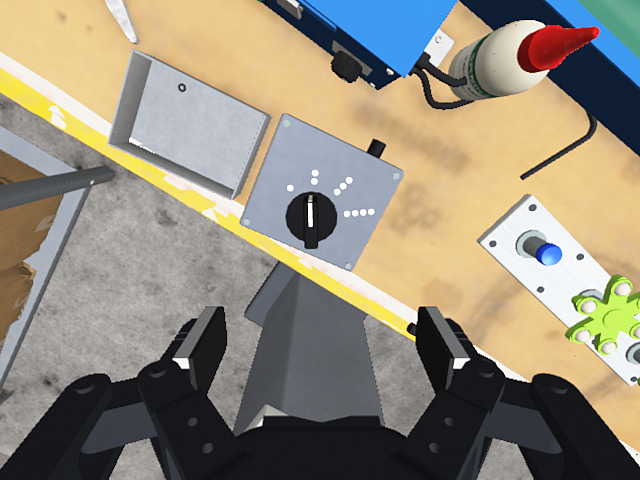

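The wrist view shows the knob at (311,216) with the pointer up, between one and two dots. The fits agree: knob at (0.434,0.266), bar yaw 0.585, box yaw 0.154 and q≈0.62. The dot directions give a target yaw of about -0.2.

```bash
python3 -m inch '[[0.4,-1.0,3,0,0,0],[0,0,4,0,0,0],[0,0,4,0,0,0],[0,0,3,0,0,0],[0,0,1,0,0,0.005],[0,0,0,0,0,0],[0,0,0,0,0,0]]' 5; python3 -c "
from h import *
go([.434,.266,.073],down(.585))"
```

```text
time: 3.78
eef_pos: [0.4343, 0.268, 0.0745]
orientation: [0.957, 0.289, 0.001, -0.0]
contact_force: [0.4, 0.6, 0.9]
gripper_width: 0.0501
finger_force: 0.0
t 3.77 pos [0.4343 0.268  0.0745] yaw [0.833 0.553] q [-0.27  0.5  -0.5   2.06  0.38  0.67 -2.  ]
shift cm [-0.14  0.15  0.15] rot [ 0.    -0.002  0.001]
```

q7 would reach about -2.8 after the turn, close to its limit, so I lift, take the half-turned grasp and come back down.

```bash
python3 -m inch '[[0,0,-3,0,0,0],[0,0,-3,0,0,0],[0,0,0,0,0,-0.18],[0,0,0,0,0,-0.18],[0,0,0,0,0,-0.18],[0,0,0,0,0,-0.18],[0,0,0,0,0,-0.18],[0,0,0,0,0,-0.18]]'; python3 -m inch '[[0,0,0,0,0,-0.18],[0,0,0,0,0,-0.18],[0,0,0,0,0,-0.18],[0,0,0,0,0,-0.18],[0,0,0,0,0,-0.18],[0,0,0,0,0,-0.18],[0,0,0,0,0,-0.18],[0,0,0,0,0,-0.18]]';python3 -m inch '[[0,0,0,0,0,-0.18],[0,0,0,0,0,-0.18],[0,0,0,0,0,-0.18],[0,0,0,0,0,-0.08],[0,0,0,0,0,0],[0,0,0,0,0,0]]'; python3 -c "
from h import *
go([.434,.266,.073],down(.585+np.pi))"
```

```text
time: 4.78
eef_pos: [0.4342, 0.2677, 0.1346]
orientation: [0.67, 0.742, 0.001, 0.001]
contact_force: [-0.8, -0.0, -0.4]
gripper_width: 0.05
finger_force: 0.0
time: 5.78
eef_pos: [0.4343, 0.2674, 0.1345]
orientation: [0.015, 1.0, -0.0, 0.001]
contact_force: [-0.1, -0.3, -0.1]
gripper_width: 0.0501
finger_force: 0.0
time: 6.52
eef_pos: [0.4339, 0.2675, 0.1338]
orientation: [-0.287, 0.958, -0.0, 0.001]
contact_force: [-0.1, -0.3, -0.1]
gripper_width: 0.0499
finger_force: 0.0
t 6.53 pos [0.4339 0.2675 0.1338] yaw [-0.835 -0.55 ] q [ 0.25  0.71 -1.25  1.99  0.79  1.05  0.78]
shift cm [ 0.08 -0.12  6.08] rot [-0.001  0.001 -0.002]
```

```bash
python3 -m inch '[[0.1,-0.1,3,0,0,0],[0,0,2.4,0,0,0],[0,0,0.7,0,0,0],[0,0,0,0,0,0]]';  python3 -m inch '[[0,0,0,0,0,0],[0,0,0,0,0,0],[0,0,0,0,0,0],[0,0,0,0,0,0]]' 0.5 80; python3 -c "
from h import *
go([.434,.266,.073],down(.585+np.pi))"
```

```text
time: 7.02
eef_pos: [0.4332, 0.2663, 0.0726]
orientation: [-0.288, 0.958, -0.0, 0.0]
contact_force: [0.1, 0.1, 0.1]
gripper_width: 0.0497
finger_force: 0.0
time: 7.52
eef_pos: [0.4341, 0.2657, 0.0733]
orientation: [-0.288, 0.958, -0.001, 0.001]
contact_force: [0.1, -3.6, 8.2]
gripper_width: 0.0104
finger_force: 78.4
t 7.53 pos [0.4341 0.2657 0.0733] yaw [-0.834 -0.552] q [ 0.19  0.78 -1.15  2.03  0.9   0.96  0.71]
shift cm [-0.01  0.03  0.03] rot [-0.002  0.001 -0.001]
```

```bash
python3 -m inch '[[0,0,0,0,0,0.13],[0,0,0,0,0,0.13],[0,0,0,0,0,0.13],[0,0,0,0,0,0.13],[0,0,0,0,0,0.13],[0,0,0,0,0,0.135],[0,0,0,0,0,0],[0,0,0,0,0,0]]'; python3 -c "
from h import *
go([.434,.266,.073],down(-.2+np.pi))"
```

```text
time: 8.52
eef_pos: [0.4343, 0.265, 0.0733]
orientation: [0.1, 0.995, -0.001, 0.001]
contact_force: [0.1, -5.3, 9.8]
gripper_width: 0.0102
finger_force: 79.1
t 8.53 pos [0.4343 0.265  0.0733] yaw [-0.98  0.2 ] q [ 0.1   0.68 -1.    2.04  0.78  0.86  0.02]
shift cm [0.04 0.09 0.03] rot [-0.002  0.003 -0.001]
```

Turned to -0.200. Releasing, lifting and checking.

```bash
python3 -m inch '[[0,0,0,0,0,0],[0,0,0,0,0,0],[0,0,0,0,0,0],[0,0,-3,0,0,0],[0,0,-6,0,0,0],[0,0,-6,0,0,0],[0,0,-1,0,0,0],[0,0,0,0,0,0]]' 5 40
sed -i 's/w1/w2/g' k.py; python3 k.py | head -8
```

```text
time: 9.52
eef_pos: [0.4334, 0.2661, 0.2325]
orientation: [0.1, 0.995, 0.0, 0.001]
contact_force: [-0.0, 0.3, -0.7]
gripper_width: 0.0497
finger_force: 0.0
t 9.53 pos [0.4334 0.2661 0.2325] yaw [-0.98   0.199] q [ 0.29  0.48 -1.22  1.91  0.51  1.11  0.23]
shift cm [-0.07 -0.1  15.95] rot [1.000e-03 0.000e+00 2.346e+00]
[[ 0.199 -0.926 -0.32   0.351]
 [ 0.98   0.188  0.065  0.283]
 [-0.    -0.326  0.945  0.358]
 [ 0.     0.     0.     1.   ]]
bar 657 ((433.4862976074219, 265.4931945800781), (11.536233901977539, 43.253990173339844), 78.18997192382812) 0.07683472563869964
top 10944 ((450.5444030761719, 267.92120361328125), (109.64116668701172, 120.08104705810547), 8.849442481994629)
```

q ≈ 1.41, good. Over to the blank.

```bash
python3 -m inch '[[-2.1,-5.7,0,0,0,0],[-2.1,-5.7,0,0,0,0],[-2.1,-5.7,0,0,0,0],[-2.1,-5.7,0,0,0,0],[-2.1,-5.7,0,0,0,0],[-2.1,-5.7,0,0,0,0],[-2.1,-5.8,0,0,0,0],[0,0,0,0,0,0]]'; python3 -m inch '[[0,0,0,0,0,0.18],[0,0,0,0,0,0.18],[0,0,0,0,0,0.18],[0,0,0,0,0,0.18],[0,0,0,0,0,0.18],[0,0,0,0,0,0.18],[0,0,0,0,0,0],[0,0,0,0,0,0]]'
cat > b.py <<'E'
from h import *
import sys
go([.5,-.16,.23],down(1.83))
p,d,W,c=cloud("wrist"); cv2.imwrite(f"pics/{sys.argv[1]}.png",p); np.savez(sys.argv[1]+".npz",p=p,W=W,d=d)
h=cv2.cvtColor(p,cv2.COLOR_BGR2HSV)
m=(h[...,0]>28)&(h[...,0]<48)&(h[...,1]>100)&(W[...,2]>.03)&(W[...,2]<.06)&(np.hypot(W[...,0]-.5,W[...,1]+.158)<.045)
print(m.sum(),np.median(W[m],0))
# rectified top-down map at z=.046 via calibration, 0.25mm/px
K=np.array(c["K"]);T=np.linalg.inv(c["world_from_camera"])
n=320; j,i=np.meshgrid(np.arange(n),np.arange(n)); X=.5+.04-i*.00025; Y=-.158+.04-j*.00025
q=np.stack([X,Y,np.full_like(X,.046),np.ones_like(X)],-1)@T.T
u=K[0,0]*q[...,0]/-q[...,2]+K[0,2]; v=K[1,2]-K[1,1]*q[...,1]/-q[...,2]
r=cv2.remap(p,u.astype(np.float32),v.astype(np.float32),cv2.INTER_LINEAR)
hh=cv2.cvtColor(r,cv2.COLOR_BGR2HSV); mk=((hh[...,0]>28)&(hh[...,0]<48)&(hh[...,1]>100)).astype(np.uint8)*255
cn,hi=cv2.findContours(mk,cv2.RETR_CCOMP,cv2.CHAIN_APPROX_NONE)
for k,ct in enumerate(cn):
    a=cv2.contourArea(ct)
    if a>200:
        (cx,cy),rr=cv2.minEnclosingCircle(ct); M=cv2.moments(ct);cx=M['m10']/M['m00'];cy=M['m01']/M['m00']
        print("hole" if hi[0,k,3]>=0 else "outer",a*.0625,"r mm",rr*.25,"px",(round(cx),round(cy)),"world",round(.54-cy*.00025,4),round(-.118-cx*.00025,4))
cv2.imwrite("pics/r_%s.png"%sys.argv[1],cv2.resize(np.hstack([r,cv2.merge([mk]*3)]),(800,400)))
E
python3 b.py b1
```

```text
time: 10.58
eef_pos: [0.4968, -0.1607, 0.2294]
orientation: [0.104, 0.995, 0.0, -0.002]
contact_force: [-0.1, 0.4, -0.7]
gripper_width: 0.0502
finger_force: 0.0
time: 11.58
eef_pos: [0.4975, -0.1543, 0.2315]
orientation: [0.595, 0.803, -0.0, -0.001]
contact_force: [0.1, 0.0, -0.3]
gripper_width: 0.0499
finger_force: 0.0
t 11.57 pos [ 0.4975 -0.1543  0.2315] yaw [-0.291  0.957] q [ 0.98  0.4  -0.99  1.89  0.39  1.06  0.13]
shift cm [-0.62  0.08  0.15] rot [-0.001 -0.001  0.036]
613 [ 0.50159747 -0.15557771  0.04571999]
outer 1122.1875 r mm 27.01888656616211 px (162, 162) world 0.4996 -0.1585
hole 123.59375 r mm 6.5897040367126465 px (143, 230) world 0.4825 -0.1536
hole 206.0625 r mm 8.563764572143555 px (162, 162) world 0.4996 -0.1585
hole 121.90625 r mm 6.773123264312744 px (230, 144) world 0.504 -0.1754
hole 118.6875 r mm 6.594080924987793 px (112, 110) world 0.5124 -0.146
```

View pics/r_b1.png

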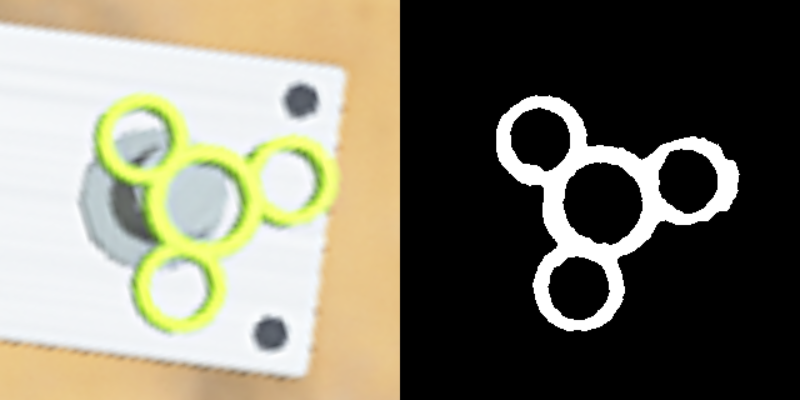

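View pics/b1.png

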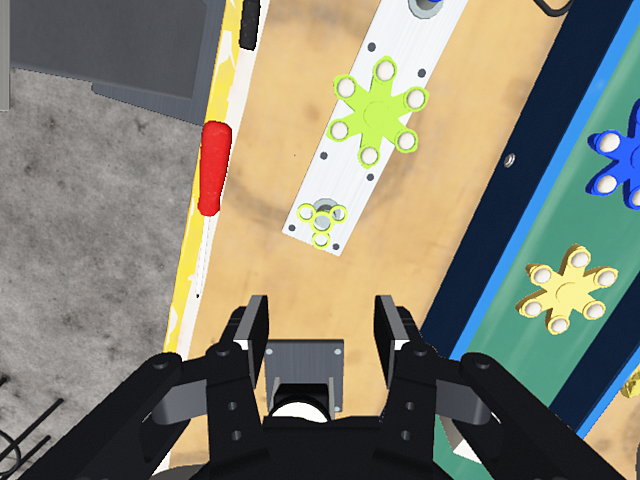

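The rectified map shows the hub at (205,205) and the right ring overhanging at (290,180) (map scale), clear of the post. The hub is at (0.4996,-0.1585) and the ring at (0.504,-0.1754). I'll pinch the right ring with tool yaw 1.825 and the pads 3 mm outward. The raw wrist view shows the same arrangement at (322,220).

```bash
python3 -m inch '[[-2.5,0,4,0,0,0.041],[0,0,5,0,0,0],[0,0,4,0,0,0],[0,0,0,0,0,0],[0,0,0,0,0,0]]'; python3 -c "
from h import *
go([.5047,-.1783,.047],down(1.825))"
```

```text
time: 12.25
eef_pos: [0.5061, -0.1788, 0.1036]
orientation: [0.613, 0.79, 0.001, 0.001]
contact_force: [-0.7, 0.4, -0.0]
gripper_width: 0.0502
finger_force: 0.0
t 12.25 pos [ 0.5061 -0.1788  0.1036] yaw [-0.248  0.969] q [ 0.88  0.59 -0.84  1.97  0.58  0.85 -0.03]
shift cm [ 0.08 -0.13  5.66] rot [ 0.002  0.    -0.003]
```

```bash
python3 -m inch '[[0,-0.1,2.5,0,0,0],[0,0,2,0,0,0],[0,0,1.1,0,0,0],[0,0,0,0,0,0]]'; python3 -m inch '[[0,0,0,0,0,0],[0,0,0,0,0,0],[0,0,0,0,0,0],[0,0,0,0,0,0]]' 1 40; python3 -c "
from h import *
go([.5047,-.1783,.047],down(1.825))"
```

```text
time: 12.75
eef_pos: [0.504, -0.1791, 0.0461]
orientation: [0.613, 0.79, -0.0, -0.0]
contact_force: [0.1, -0.3, 0.5]
gripper_width: 0.0501
finger_force: 0.0
time: 13.25
eef_pos: [0.5046, -0.1794, 0.0468]
orientation: [0.613, 0.79, 0.0, 0.001]
contact_force: [0.2, 0.1, 2.2]
gripper_width: 0.0156
finger_force: 39.0
t 13.25 pos [ 0.5046 -0.1794  0.0468] yaw [-0.247  0.969] q [ 0.82  0.66 -0.77  2.    0.68  0.76 -0.11]
shift cm [ 0.1   0.03 -0.02] rot [ 0.001  0.001 -0.004]
```

```bash
python3 -m inch '[[0,0,-1.5,0,0,0],[0,0,-3,0,0,0],[0,0,-5,0,0,0],[0,0,-5,0,0,0],[0,0,-4,0,0,0],[0,0,0,0,0,0],[0,0,0,0,0,0]]'
cat > l.py <<'E'
from h import *
from scipy.optimize import least_squares
o=telemetry.get_obs(); print(o["time"],o["gripper_width"],o["eef_pos"])
Rt=R.from_quat(o["orientation"])
p,d,W,c=cloud("wrist"); cv2.imwrite("pics/l1.png",p)
h=cv2.cvtColor(p,cv2.COLOR_BGR2HSV); L=Rt.inv().apply((W-o["eef_pos"]).reshape(-1,3)).reshape(W.shape)*1000
m=(h[...,0]>28)&(h[...,0]<48)&(h[...,1]>100)&(np.linalg.norm(L,axis=-1)<60)
P=L[m]; print("part in tool mm",len(P),P.mean(0).round(1),P.min(0).round(1),P.max(0).round(1))
if len(P)>20:
    k=abs(P[:,2]-np.median(P[:,2]))<3; Q=P[k]; A=np.c_[Q[:,:2],np.ones(len(Q))]; s=np.linalg.lstsq(A,Q[:,2],rcond=None)[0]; print("plane z=",s)
v,u=np.where(m); print("px",u.min(),u.max(),v.min(),v.max())
# lens from top and side
for n in ("top","side"):
    p,d,W,c=cloud(n); cv2.imwrite(f"pics/{n}1.png",p); np.savez(f"{n}1.npz",p=p,W=W,d=d)
    b=(p.min(-1)>190)&(np.linalg.norm(W-np.array([.533,-.346,.122]),axis=-1)<.04); P=W[b]
    print(n,"ring",len(P),np.median(P,0).round(4)); 
    if len(P)<50: continue
    f=lambda x:(P[:,2]-x[0]-x[1]*(P[:,0]-.53)-x[2]*(P[:,1]+.346))*1000
    r=least_squares(f,[.12,0,0],loss="soft_l1",f_scale=1).x; nn=np.array([-r[1],-r[2],1]);nn/=np.linalg.norm(nn); print("n",nn.round(3),"tilt",np.degrees(np.arccos(nn[2])))
    v,u=np.where(b); print("px",u.min(),u.max(),v.min(),v.max(),u.mean(),v.mean())
E
python3 l.py
```

```text
time: 14.12
eef_pos: [0.5034, -0.1793, 0.2311]
orientation: [0.613, 0.79, -0.0, -0.0]
contact_force: [-0.2, 0.1, -0.3]
gripper_width: 0.0154
finger_force: 39.0
14.125 0.01543246731223466 [ 0.50337081 -0.17934463  0.23105391]
part in tool mm 3087 [24.5 -1.2  2.2] [ -8.9 -24.3 -12.6] [39.3 24.8 14.2]
plane z= [-0.01118068  0.0064179   2.23898739]
px 261 380 241 353
top ring 0 [nan nan nan]
side ring 0 [nan nan nan]
  return _methods._mean(a, axis=axis, dtype=dtype,
  ret = um.true_divide(
```

```bash
python3 -m inch '[[0,0,-4,0,0,0],[-4.8,-0.3,-0.4,0,0,0],[-4.8,-0.3,-0.3,0,0,0],[-4.8,-0.3,-0.3,0,0,0],[-4.8,-0.3,-0.3,0,0,0],[-4.8,-0.2,-0.1,0,0,0],[0,0,0,0,0,0],[0,0,0,0,0,0]]'
cat > c.py <<'E'
from h import *
o=telemetry.get_obs(); print(o["time"],o["gripper_width"],o["eef_pos"],o["qpos"].round(2))
p,d,W,c=cloud("wrist"); cv2.imwrite("pics/c1.png",p); np.savez("c1.npz",p=p,W=W,d=d,K=c["K"],T=c["world_from_camera"],pos=o["eef_pos"],quat=o["orientation"])
b=(p.min(-1)>190)&(np.linalg.norm(W-np.array([.533,-.346,.122]),axis=-1)<.045); P=W[b]; print(len(P),np.median(P,0))
c0=np.median(P,0);P=P[abs(np.linalg.norm(P-c0,axis=1)-np.median(np.linalg.norm(P-c0,axis=1)))<.01]
u,s,vt=np.linalg.svd(P-P.mean(0)); n=vt[2]*np.sign(vt[2,2]); print(P.mean(0),n,np.degrees(np.arccos(n[2])),s)
E
python3 c.py
```

```text
time: 15.28
eef_pos: [0.5499, -0.4141, 0.284]
orientation: [0.613, 0.79, 0.001, -0.001]
contact_force: [0.2, 1.0, 0.4]
gripper_width: 0.0155
finger_force: 39.1
15.275 0.015529551061417332 [ 0.54985658 -0.41405068  0.28400416] [ 1.11  0.62 -0.87  1.43  0.47  1.31  0.46]
2616 [ 0.53203282 -0.34149514  0.12666401]
[ 0.53171413 -0.34072912  0.12618442] [-0.14482492  0.47792856  0.86637754] 29.95962391115024 [0.93227464 0.92694785 0.03325577]
```

View pics/c1.png

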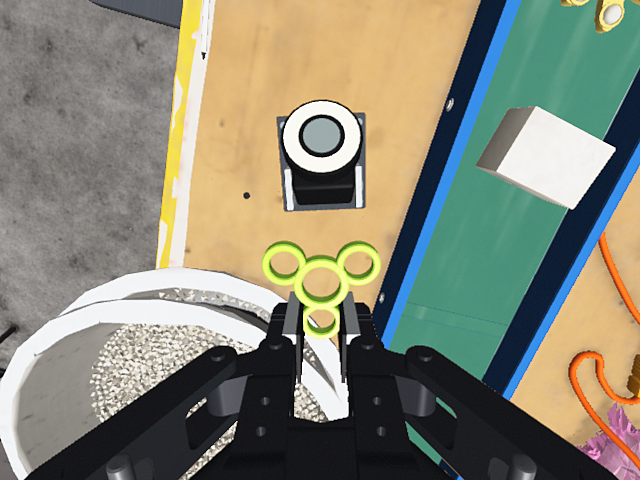

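The wrist view shows the lens with its white ring at (322,135) and the part held at (321,280), gripped by its lower ring at (322,320). The ring plane normal comes out 30° off vertical, as expected. Next I fit the hub pose in the tool frame and the lens centre.

```bash
cat > f.py <<'E'
from h import *
from scipy.optimize import least_squares
import sys
def hubfit(D):
    p,W=D["p"],D["W"]; Rt=R.from_quat(D["quat"]); L=Rt.inv().apply((W-D["pos"]).reshape(-1,3)).reshape(W.shape)*1000
    h=cv2.cvtColor(p,cv2.COLOR_BGR2HSV)
    m=(h[...,0]>28)&(h[...,0]<48)&(h[...,1]>100)&(abs(L[...,0]-15)<45)&(abs(L[...,1])<35)&(abs(L[...,2]-3)<10)
    P=L[m]; hist,e=np.histogram(P[:,2],np.arange(-6,12,.5)); zf=e[hist.argmax()]+.25
    print("zhist",dict(zip(e.round(1),hist)))
    pl=least_squares(lambda s:(P[:,2]-s[0]-s[1]*(P[:,0]-20)-s[2]*P[:,1]),[zf,0,0],loss="cauchy",f_scale=.4).x
    F=P[abs(P[:,2]-pl[0]-pl[1]*(P[:,0]-20)-pl[2]*P[:,1])<.8]
    def res(x):
        ds=[np.hypot(F[:,0]-x[0],F[:,1]-x[1])-x[3]]
        for k in range(3):
            a=x[2]+k*2*np.pi/3; ds.append(np.hypot(F[:,0]-x[0]-17.33*np.cos(a),F[:,1]-x[1]-17.33*np.sin(a))-x[4])
        return np.min(np.abs(ds),0)
    r=least_squares(res,[21.5,0,np.pi,10,7.5],loss="soft_l1",f_scale=.5)
    print("face z, slopes",pl.round(4),"n",len(F),"hub xy, ang, radii",r.x.round(3),"rms",np.sqrt((r.fun**2).mean()).round(2))
    return np.array([r.x[0],r.x[1],pl[0]+3]),np.array([-pl[1],-pl[2],1])
def lens(D):
    p,W=D["p"],D["W"]; c0=np.array([.532,-.341,.126])
    b=(p.min(-1)>190)&(np.linalg.norm(W-c0,axis=-1)<.05)
    P=W[b]; u,s,vt=np.linalg.svd(P-np.median(P,0),full_matrices=False); n=vt[2]*np.sign(vt[2,2])
    P=P[abs((P-np.median(P,0))@n)<.003]; ctr=P.mean(0);u,s,vt=np.linalg.svd(P-ctr,full_matrices=False); n=vt[2]*np.sign(vt[2,2])
    q=(P-ctr)@vt[:2].T
    k=np.array([(np.hypot(*q.T).max())])
    hull=cv2.convexHull((q*1e4).astype(np.float32))[:,0]/1e4
    x=least_squares(lambda x:np.hypot(hull[:,0]-x[0],hull[:,1]-x[1])-x[2],[0,0,.025],loss="soft_l1",f_scale=.0005).x
    C=ctr+x[:2]@vt[:2]; print("ring C",C.round(4),"r",x[2].round(4),"mean",ctr.round(4),"n",n.round(4))
    g=(np.linalg.norm(W-C,axis=-1)<.008); G=W[g]; print("glass",len(G),np.median(G,0).round(4),"height along n",np.median((G-C)@n).round(4))
    return C,n,np.median((G-C)@n)
if __name__=="__main__":
    D=np.load(sys.argv[1]); hubfit(D); lens(D)
E
python3 f.py c1.npz
```

```text
zhist {np.float64(-6.0): np.int64(0), np.float64(-5.5): np.int64(0), np.float64(-5.0): np.int64(0), np.float64(-4.5): np.int64(0), np.float64(-4.0): np.int64(1), np.float64(-3.5): np.int64(6), np.float64(-3.0): np.int64(2), np.float64(-2.5): np.int64(5), np.float64(-2.0): np.int64(3), np.float64(-1.5): np.int64(2), np.float64(-1.0): np.int64(5), np.float64(-0.5): np.int64(15), np.float64(0.0): np.int64(91), np.float64(0.5): np.int64(360), np.float64(1.0): np.int64(693), np.float64(1.5): np.int64(701), np.float64(2.0): np.int64(450), np.float64(2.5): np.int64(221), np.float64(3.0): np.int64(142), np.float64(3.5): np.int64(132), np.float64(4.0): np.int64(121), np.float64(4.5): np.int64(112), np.float64(5.0): np.int64(105), np.float64(5.5): np.int64(66), np.float64(6.0): np.int64(33), np.float64(6.5): np.int64(9), np.float64(7.0): np.int64(2), np.float64(7.5): np.int64(3), np.float64(8.0): np.int64(1), np.float64(8.5): np.int64(0), np.float64(9.0): np.int64(1), np.float64(9.5): np.int64(1), np.float64(10.0): np.int64(1), np.float64(10.5): np.int64(2), np.float64(11.0): np.int64(0)}
face z, slopes [1.6555e+00 4.0000e-04 1.5000e-03] n 1978 hub xy, ang, radii [21.635  0.168  3.136  9.36   7.537] rms 1.03
ring C [ 0.5313 -0.3398  0.1256] r 0.031 mean [ 0.5317 -0.3407  0.1262] n [-0.1448  0.4779  0.8664]
glass 278 [ 0.5312 -0.3394  0.1266] height along n 0.001
```

Run:
```python
from f import *
for n in ("top0","side0"):
    D=np.load(n+".npz"); p,W=D["p"],D["W"]; K=None
    c=vision.calibration(n[:-1]); K=np.array(c["K"]);T=np.array(c["world_from_camera"])
    for th in (150,190):
        b=((p.min(-1)>th)&(np.linalg.norm(np.nan_to_num(W)-[.532,-.341,.126],axis=-1)<.06)).astype(np.uint8)
        k,l,s,ce=cv2.connectedComponentsWithStats(b); i=1+s[1:,4].argmax()
        ct=max(cv2.findContours((l==i).astype(np.uint8),cv2.RETR_EXTERNAL,cv2.CHAIN_APPROX_NONE)[0],key=len)
        e=cv2.fitEllipse(ct); u,v=e[0]
        ray=T[:3,:3]@np.array([(u-K[0,2])/K[0,0],-(v-K[1,2])/K[1,1],-1]); t=(.125-T[2,3])/ray[2]
        print(n,th,s[i,4],e,"lens at z=.125:",(T[:3,3]+t*ray).round(4))
D=np.load("c1.npz");K=D["K"];T=D["T"];p,W=D["p"],D["W"]
b=((p.min(-1)>190)&(np.linalg.norm(np.nan_to_num(W)-[.532,-.341,.126],axis=-1)<.06)).astype(np.uint8)
k,l,s,ce=cv2.connectedComponentsWithStats(b); i=1+s[1:,4].argmax()
e=cv2.fitEllipse(max(cv2.findContours((l==i).astype(np.uint8),cv2.RETR_EXTERNAL,cv2.CHAIN_APPROX_NONE)[0],key=len)); u,v=e[0]
ray=T[:3,:3]@np.array([(u-K[0,2])/K[0,0],-(v-K[1,2])/K[1,1],-1]); t=(.125-T[2,3])/ray[2]
print("wrist",e,(T[:3,3]+t*ray).round(4))
```

```text
top0 150 514 ((464.144775390625, 209.31809997558594), (31.688058853149414, 32.87198257446289), 76.90662384033203) lens at z=.125: [ 0.5318 -0.3395  0.125 ]
top0 190 424 ((463.9876403808594, 209.41986083984375), (30.903017044067383, 31.808576583862305), 79.95536041259766) lens at z=.125: [ 0.5316 -0.3392  0.125 ]
side0 150 123 ((331.63946533203125, 189.26596069335938), (16.124561309814453, 20.314035415649414), 89.7367172241211) lens at z=.125: [ 0.5302 -0.3348  0.125 ]Traceback (most recent call last):
  File "<stdin>", line 7, in <module>
ValueError: attempt to get argmax of an empty sequence
```

The top and wrist cameras agree: lens at (0.5315,-0.3396,0.125), axis azimuth 1.865.

```bash
python3 -m inch '[[5.5,0,0,0,0,0],[5.5,0,0,0,0,-0.045],[0,0,0,0,-0.175,0],[0,0,0,0,-0.175,0],[0,0,0,0,-0.174,0],[0,0,0,0,0,0],[0,0,0,0,0,0]]'
cat > g.py <<'E'
from f import *
n=np.array([.5*np.cos(1.865),.5*np.sin(1.865),np.cos(np.pi/6)]); L0=np.array([.5315,-.3396,.125])
x=np.array([np.cos(1.865)*.866,np.sin(1.865)*.866,-.5]); x/=np.linalg.norm(x); z=-n
Rt=R.from_matrix(np.c_[x,np.cross(z,x),z]); hub=np.array([.0217,.0002,.0042])
go(L0+.1*n-Rt.apply(hub),Rt)
o=telemetry.get_obs(); Rc=R.from_quat(o["orientation"]); H=o["eef_pos"]+Rc.apply(hub)-L0
print("hub along",H@n,"off axis",np.linalg.norm(H-(H@n)*n),"tilt deg",np.degrees(np.arccos(min(1,-Rc.as_matrix()[:,2]@n))),o["gripper_width"],o["finger_force"],o["contact_force"])
E
python3 g.py
```

```text
time: 16.2
eef_pos: [0.5228, -0.3087, 0.2857]
orientation: [0.575, 0.776, -0.154, 0.207]
contact_force: [-0.2, -0.6, 0.5]
gripper_width: 0.0157
finger_force: 39.1
t 16.2 pos [ 0.5228 -0.3087  0.2857] yaw [-0.252  0.829] q [ 0.9   0.3  -0.82  1.92  0.87  0.98 -0.08]
shift cm [ 3.08 -0.08  5.11] rot [ 0.    -0.001  0.001]
hub along 0.15107768064695956 off axis 0.030855732190337447 tilt deg 0.08457396615237638 0.015702537018613735 39.06380116939545 [-0.16465163 -0.60415595  0.54410366]
```

```bash
python3 -m inch '[[1.5,0,2.5,0,0,0],[1.6,-0.1,2.6,0,0,0],[0,0,0,0,0,0],[0,0,0,0,0,0],[0,0,0,0,0,0]]'; python3 g.py
python3 - <<'E'
from f import *
o=telemetry.get_obs(); p,d,W,c=cloud("wrist"); cv2.imwrite("pics/e1.png",p)
np.savez("e1.npz",p=p,W=W,pos=o["eef_pos"],quat=o["orientation"])
h,nn=hubfit(np.load("e1.npz")); C,n,_=lens(np.load("e1.npz"))
Rc=R.from_quat(o["orientation"]); H=o["eef_pos"]+Rc.apply(h/1000)-C
print("camera: along",H@n,"off",H-(H@n)*n,"tilt",np.degrees(np.arccos(abs(Rc.apply(nn/np.linalg.norm(nn))@n))))
E
```

```text
time: 16.82
eef_pos: [0.5222, -0.3082, 0.2272]
orientation: [0.576, 0.775, -0.154, 0.209]
contact_force: [-0.8, -0.4, -0.1]
gripper_width: 0.0158
finger_force: 39.1
t 16.82 pos [ 0.5222 -0.3082  0.2272] yaw [-0.25   0.828] q [ 0.85  0.37 -0.78  1.98  1.    0.92 -0.22]
shift cm [ 0.1  -0.04  0.06] rot [ 0.002  0.001 -0.001]
hub along 0.10061015816874977 off axis 0.0011304532417046348 tilt deg 0.12354255354190043 0.015763197785184743 39.06609535217285 [-0.80657056 -0.41085835 -0.11881439]
zhist {np.float64(-6.0): np.int64(0), np.float64(-5.5): np.int64(1), np.float64(-5.0): np.int64(0), np.float64(-4.5): np.int64(1), np.float64(-4.0): np.int64(3), np.float64(-3.5): np.int64(4), np.float64(-3.0): np.int64(3), np.float64(-2.5): np.int64(3), np.float64(-2.0): np.int64(3), np.float64(-1.5): np.int64(2), np.float64(-1.0): np.int64(12), np.float64(-0.5): np.int64(58), np.float64(0.0): np.int64(358), np.float64(0.5): np.int64(771), np.float64(1.0): np.int64(997), np.float64(1.5): np.int64(640), np.float64(2.0): np.int64(297), np.float64(2.5): np.int64(147), np.float64(3.0): np.int64(131), np.
[... 159 characters left out ...]
loat64(6.0): np.int64(19), np.float64(6.5): np.int64(6), np.float64(7.0): np.int64(0), np.float64(7.5): np.int64(1), np.float64(8.0): np.int64(0), np.float64(8.5): np.int64(2), np.float64(9.0): np.int64(2), np.float64(9.5): np.int64(1), np.float64(10.0): np.int64(1), np.float64(10.5): np.int64(2), np.float64(11.0): np.int64(1)}
face z, slopes [ 1.2475  0.0034 -0.    ] n 2532 hub xy, ang, radii [21.199  0.313  3.141 10.05   7.779] rms 0.97
ring C [ 0.5315 -0.34    0.1256] r 0.0309 mean [ 0.5307 -0.3373  0.124 ] n [-0.1446  0.4789  0.8659]
glass 377 [ 0.5313 -0.3397  0.1265] height along n 0.001
camera: along 0.10021810348642558 off [ 0.00083599 -0.00056957  0.0004546 ] tilt 0.2854673201007692
```

View pics/e1.png

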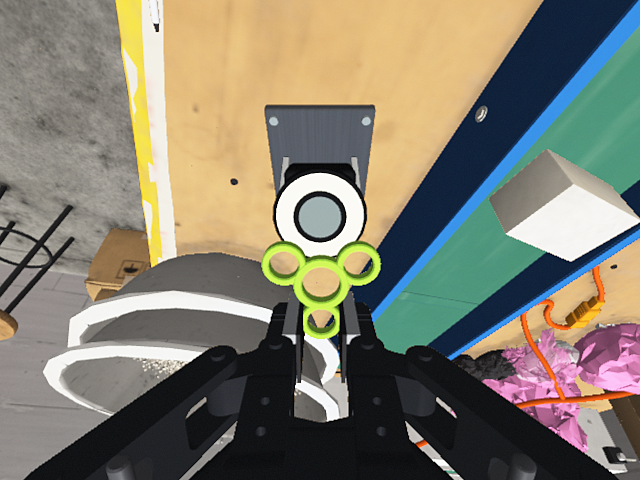

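The view shows the part at (321,282), held square in front of the lens (320,216), with the measured offset about 1 mm. One small correction, let it settle, then hand in.

```bash
python3 -m inch '[[0.1,-0.06,0.04,0,0,0],[0,0,0,0,0,0],[0,0,0,0,0,0],[0,0,0,0,0,0],[0,0,0,0,0,0],[0,0,0,0,0,0]]' >/dev/null; python3 g.py; python3 -c "
from h import *
print(abs(telemetry.get_obs()['dq']).max()); print(manip.hand_in())"
```

```text
t 17.62 pos [ 0.5206 -0.3072  0.2247] yaw [-0.252  0.828] q [ 0.85  0.37 -0.78  1.99  1.    0.92 -0.23]
shift cm [-0.14  0.09 -0.07] rot [0.    0.    0.001]
hub along 0.0992419004031798 off axis 0.0016680717251236752 tilt deg 0.02807397419698394 0.015678455742394636 39.066311717033386 [-0.16518397 -0.1916213   0.12639481]
0.0011150355600039188
the job is handed in; nothing more can be done
None
```

The job is handed in: the selector reads about 1.41 rad (3-dot mark at 1.40), and the blank is held about 99 mm from the lens, about 1.7 mm off its axis and square to within 0.1° by arm readings (0.3° by the wrist camera just before); both finished in 17.6 s.

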